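Index and lock the finds-photography turntable

ROBOT

A 7-joint arm with a two-finger parallel gripper is mounted at the origin on the work surface. World frame = base frame: x ahead of the robot, y to its left, z up, the work surface at z = 0. Lengths are in mm, angles in rad, forces in N, time in s.
With the tool pointing down it reaches from about 400 to 875 mm from the base axis. Payload 4.4 kg.
Tool frame: the origin (TCP) lies on the centre line of the jaws, within the pads' length; the fingertips stand 25 mm ahead of it and the grasp point (between the pads) lies 6 mm ahead of it (ctrl.finger_overhang is the distance from the TCP to the fingertips, in mm); z points along the fingers, y is the line along which they close (so a half turn about z gives the same grasp; the last joint's range is limited). The gripper opens to 85 mm and grips with 20 to 120 N. Pads are 22 mm wide; open, the fingers measure 114 mm over their backs; the gripper's body (76 mm by 85 mm) begins 54 mm behind the grasp point. The pads swing forward as they close: fully open they stand 13 mm farther back than shut.
Start: joints at [-1.171, 0.628, 0.038, 1.517, -0.027, 0.996, -0.02], TCP at [291.92, 580.775, 256.313] pointing down, gripper open.
Joint ranges: [-3.06, 3.06], [-0.37, 2.12], [-1.25, 1.32], [0.18, 2.47], [-1.1, 4.24], [0.23, 1.98], [-2.94, 2.94]. Speed limits (rad/s): [2.57, 2.57, 3.14, 3.14, 3.14, 3.14, 3.14].

INTERFACE

Orientations are given as [roll, pitch, yaw] about the fixed x, y, z axes, in that order (R = Rz(yaw) Ry(pitch) Rx(roll)).
In Python, from cell import ctrl gives the robot as it stands. The module is installed in compiled form; this text tells all that it offers.
- The arm moves only by the tool play_rows, never from a script. Its argument "targets" is a list of rows, each a list of 5 numbers: the closure, from 0 (fully open) to 1 (shut), then the shift along the tool's x, y, z in cm, then the turn about the tool's z in degrees. In form: [[gripper, dx, dy, dz, spin], ...]. A call has 1 to 10 rows; each row is the pose to reach, as a shift and turn from the pose commanded when the call began, along the tool's axes at that moment; what a row does not reach only later rows make up. A row lasts 1/10 s, in which the tool goes at most 50 mm and 8.59 degrees, less where a joint would pass 70% of its speed; a pose out of reach is approached as far as the arm can. A call with a gripper value outside its range is refused whole. The fingers move at their own pace and stop on an object; the grip force is fixed at half the most. Time passes only in rows, so rows that repeat a pose let the fingers close. It gives the time, the measured TCP pose, the force, the opening and the grip force at its end, in the units of the state.
- ctrl.read_state(): the state, without advancing time (a new reading comes with each control period).
- ctrl.get_image(name): name is "scene" or "top"; returns (picture, depth): 480x640x3 uint8, red, green, blue; 480x640 float32, mm along the optical axis (not along the pixel's ray), 0 where there is no reading.
- ctrl.calibration(name): a dict with "vfov" (degrees; the focal length in pixels is half the picture's height over the tangent of half this angle, whatever the lens; pixels are square), "cx", "cy" (the principal point, pixels), "extrinsics" (4x4, takes a point from camera to world coordinates). Camera axes: x right, y down, z forward; pixel columns grow to the right and rows downward; lengths in mm; the calibration is good to about 2 mm. A picture is of the moment at which its call begins. calibration takes no time and is no camera call.
- ctrl.finish_job(): hands the job in; it is judged then, once.
Trained networks look in the newest picture that a camera, given by its name, has taken for a name from the list of things; names that differ only in an ending like _2 or _b are one class to them, and where a whole thing is asked for, a point or a joint stands for the part that bears it (a point fixed in the world has none). Each returns a list of dicts, best first, with "confidence" (0 to 1); they miss things now and then, are a little off and sometimes report something else, mostly with a low value. They report only what shows in the picture. A call takes as long as a camera call.
- ctrl.search_frame(camera, name): "bbox" ([left, top, right, bottom] in pixels, round what is visible of it).
- ctrl.trace(camera, name): "pixels" (480x640 bool, what is visible of it) and "bbox" ([left, top, right, bottom] in pixels, round what is visible of it).
The state is a dict: "clock": time; "qpos": joint angles; "qd": joint speeds; "tau": joint torques, N m; "eef_pos": TCP position; "tool_rot": TCP orientation; "force": force on the tool from outside, world axes, zero at the start; "torque": the same for the moment, N m; "width": finger opening in mm; "gripper_force": force on a finger pad.
Only numpy, scipy, OpenCV 4.12 (cv2) and the standard library are available. Lean on these libraries where they do the work, as an engineer would, in place of code of your own. Each camera call takes 0.05 s, during which the arm holds its last target. There are 200 camera calls.

TASK

Turn the photo turntable by light fingertip pressure on the black band round its rim until the white engraved mark faces the red pointer and stands still there; press on the sprung disc no harder than 15 N. Then push the orange brake post in until its rubber shoe is fully home against the rim, leaving the mark at the pointer, and take the gripper away. Leave the bowl, the scale bar and the finds tray alone.

Things in the scene. Friction and masses are not known exactly. Their poses are not given: they have to be found in the camera images.
- turntable: Fixed grey base plate of the photo turntable, 270 x 390 x 12 mm; it does not move. Origin: on the bench top, on the vertical turning axis of the disc. Its +x points from the axis to the red pointer, its +y from the axis to the brake. Above it rides the sprung disc, on a height column left at an arbitrary setting.
- disc_mid (a point): Fixed point on the disc's axis, 74 mm above the bench. The disc is 240 mm across, 20 mm thick, edge grooved, top flat; the outer 40 mm of its top is the black rubber band. Its top lies anywhere from 60 to 88 mm above the bench: that height is NOT reported, feel or see it. Pressed, it sinks straight down, 4 N per mm. More than 15 N is not allowed.
- pointer_tip (a point): Tip of the fixed red pointer, 124 mm from the disc's axis along the base's +x and 97 mm above the bench; a flat red arrowhead 37 mm wide. The red post behind it, 12 x 24 mm in plan and 100 mm high, is centred 151 mm from the axis.
- platter (a joint): Angle of the disc, rad, counter-clockwise from above, endless. 0 (or a whole turn): the white mark, a radial line 58 x 4 mm ending at the rim, points at the pointer. Starts at 0.7 to 2.4, so clockwise is the short way. Closed fingertips pressing 4 to 8 N on the band, 100 mm from the axis, drag it round by friction (about 1.6 N needed there); lighter contact slips. It stays where left.
- brake (a joint): How far the brake is pushed in, in m: 0 at the start (off), growing as the brake slides along the base's -y towards the axis. At about 0.022 the rubber shoe meets the disc's rim (home); it cannot pass 0.025. It slides with about 4 N and stays where it is left.
- brake_post (a point): Centre of the top of the orange upright brake post, 104 mm above the bench; moves with the brake. The post is round, 18 mm across, on a carriage whose top is 44 mm above the bench. With the brake off it stands 199 mm from the disc's axis along the base's +y: push it from its outer side towards the axis. The rubber shoe (10 x 36 mm, 96 mm high) is 52 mm from it, on the disc's side.
- jar: Bystander: loose terracotta bowl, 80 mm across, 85 mm high, upright. Origin: centre of its underside.
- scale_bar: Bystander: loose black and white photo scale bar, 100 x 20 x 10 mm, flat. Origin: centre of its underside.
- finds_tray: Bystander: loose lime-yellow open tray with two sherds, 160 x 110 x 45 mm. Origin: centre of its underside.

How it is judged (in metres and radians):
On the way, in this order (a step that is already met when the one before it is completed fails the run):
1. with the brake still off, the disc stands still with its mark at the pointer (within 0.04 rad) ((value of joint platter between -0.04 and 0.04 rad or value of joint platter between 6.2432 and 6.3232 rad or value of joint platter between -6.3232 and -6.2432 rad) and velocity of joint platter between -0.03 and 0.03 rad/s and value of joint brake below 0.008 m), for 0.3 s.
2. the brake has been pushed home against the rim (at least 19 mm) (value of joint brake above 0.019 m), for 0.2 s.
At the end, for the whole second after the job is handed in: The disc stands still with its white mark at the pointer within 0.04 rad (about 5 mm at the rim), and the brake is home: pushed in by at least 19 mm ((value of joint platter between -0.04 and 0.04 rad or value of joint platter between 6.2432 and 6.3232 rad or value of joint platter between -6.3232 and -6.2432 rad) and velocity of joint platter between -0.03 and 0.03 rad/s and value of joint brake above 0.019 m); the robot touches nothing.
It fails at once if the robot presses on the disc with more than 15 N (contact force between any of the fingers, the arm and platter above 15 N).
It fails at once if the bowl is moved by more than 15 mm (distance of jar from where it was at the start of the episode above 0.015 m).
It fails at once if the scale bar is moved by more than 15 mm (distance of scale_bar from where it was at the start of the episode above 0.015 m).
It fails at once if the finds tray is moved by more than 15 mm (distance of finds_tray from where it was at the start of the episode above 0.015 m).
It also fails if it takes over 72 s, if anything falls off the work surface, if the arm or the gripper's body presses on something with over 40 N, if the wrist force passes 120 N, or if a joint passes its speed limit or range.

## Working session

There is one attempt and no reset: what is moved stays moved. The work goes in short steps, Python scripts to look and compute and a tool call to move; the robot and the scene stay as the last step left them, time stands still between calls to the robot, and variables do not carry over. Pictures are saved under pics/ and viewed, at most 10 in all, crops included, and the job is handed in when it is done.

Besides the shell and the picture viewer there is one more tool, called by a JSON object that holds its "api" and its "payload". play_rows: Moves the arm, as the interface text tells. Its arguments: {"type":"object","properties":{"targets":{"type":"array"}},"required":["targets"]}

```bash
mkdir -p pics; cat > h.py <<'E'
import numpy as np, cv2
from cell import ctrl
def cloud(cam):
    im,d=ctrl.get_image(cam); c=ctrl.calibration(cam)
    f=240/np.tan(np.radians(c['vfov'])/2)
    v,u=np.mgrid[:480,:640]
    P=np.stack([(u-c['cx'])/f*d,(v-c['cy'])/f*d,d,np.ones_like(d)],-1)@np.array(c['extrinsics']).T
    return im,d,P[...,:3]
def save(im,n): cv2.imwrite('pics/'+n,cv2.cvtColor(im,cv2.COLOR_RGB2BGR))
E
python3 - <<'E'
from h import *
s=ctrl.read_state(); print({k:np.round(v,3) for k,v in s.items()})
for cam in('scene','top'):
    im,d,P=cloud(cam); save(im,cam+'0.png'); print(cam,np.round(ctrl.calibration(cam)['extrinsics'],2).tolist())
    for n in('turntable','platter','brake','jar','scale_bar','finds_tray'):
        for r in ctrl.trace(cam,n)[:2]:
            m=r['pixels']&(d>0); print(n,round(r['confidence'],2),np.round(r['bbox']),np.round(np.median(P[m],0)),np.round(np.percentile(P[m],[3,97],axis=0)).tolist() if m.any() else '')
E
```

```text
{'clock': np.float64(0.0), 'qpos': array([-1.171,  0.629,  0.038,  1.518, -0.027,  0.996, -0.02 ]), 'qd': array([ 0.002, -0.002, -0.002,  0.   ,  0.001,  0.001,  0.   ]), 'tau': array([-1.0000e-03, -5.6339e+01,  1.2260e+00, -1.9345e+01,  1.1000e-02,
        1.1000e-02,  0.0000e+00]), 'eef_pos': array([291.689, 580.238, 255.401]), 'tool_rot': array([-3.14 ,  0.   ,  2.676]), 'force': array([ 0.035,  0.429, -0.319]), 'torque': array([0.02 , 0.021, 0.026]), 'gripper_force': np.float64(0.0), 'width': np.float64(85.396)}
scene [[-0.63, 0.64, -0.45, 1261.3], [0.78, 0.51, -0.36, 561.66], [0.0, -0.57, -0.82, 1365.59], [0.0, 0.0, 0.0, 1.0]]
turntable 0.9 [240. 201. 399. 324.] [593.  36.  31.] [[427.0, -138.0, 6.0], [728.0, 205.0, 78.0]]
platter 0.88 [261. 204. 346. 279.] [589. -30.  72.] [[480.0, -138.0, 59.0], [688.0, 73.0, 78.0]]
platter 0.56 [228. 144. 254. 176.] [ 455. -392.   60.] [[422.0, -424.0, 14.0], [495.0, -352.0, 88.0]]
brake 0.97 [351. 249. 376. 279.] [539. 134.  46.] [[520.0, 105.0, 35.0], [560.0, 166.0, 103.0]]
jar 0.58 [227. 142. 253. 175.] [ 456. -392.   61.] [[423.0, -424.0,
[... 424 characters left out ...]
14.0, 202.0, 76.0]]
platter 0.63 [ 73. 227. 138. 302.] [497. 500.   9.] [[419.0, 435.0, 1.0], [572.0, 549.0, 47.0]]
platter 0.4 [245. 238. 277. 261.] [533. 135.  46.] [[513.0, 102.0, 40.0], [555.0, 163.0, 106.0]]
brake 0.78 [243. 238. 279. 264.] [531. 135.  45.] [[511.0, 101.0, 40.0], [553.0, 166.0, 106.0]]
jar 0.55 [474. 267. 516. 303.] [ 455. -403.   53.] [[422.0, -422.0, 4.0], [489.0, -351.0, 87.0]]
jar 0.28 [219. 157. 404. 315.] [562.  19.  43.] [[424.0, -164.0, 9.0], [713.0, 201.0, 76.0]]
scale_bar 0.76 [481. 190. 490. 233.] [ 631. -392.   10.] [[586.0, -404.0, 2.0], [679.0, -382.0, 14.0]]
finds_tray 0.78 [ 73. 226. 138. 306.] [495. 501.   9.] [[419.0, 436.0, 1.0], [572.0, 549.0, 47.0]]
```

```bash
python3 -c "
import cv2,numpy as np
a=cv2.imread('pics/scene0.png');b=cv2.imread('pics/top0.png');print(a.shape)"
```

```text
(480, 640, 3)
```

View pics/top0.png

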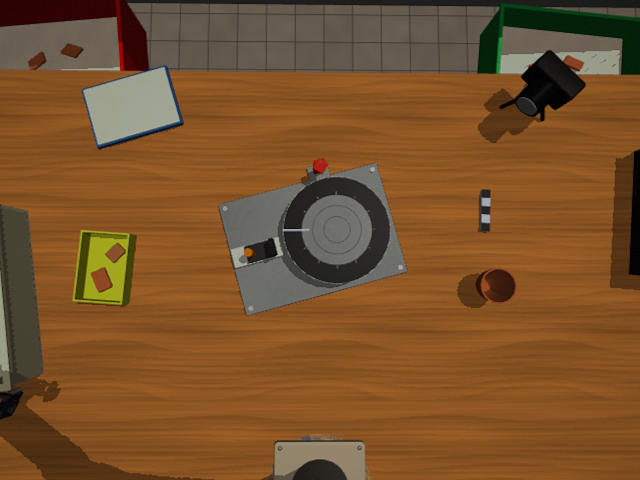

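View pics/scene0.png

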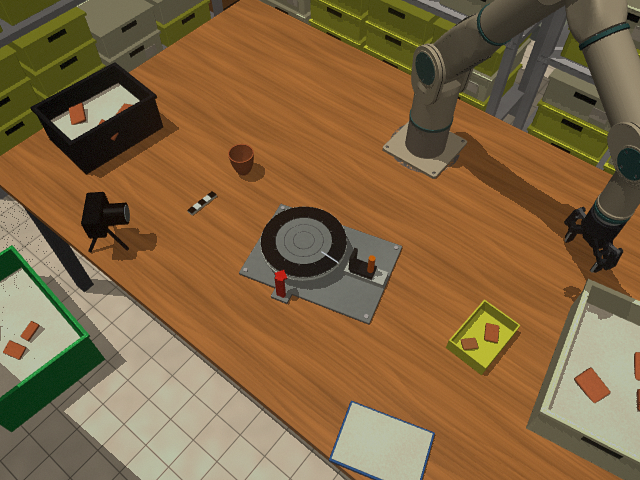

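Top picture: disc centre near (337,230), red pointer (320,166), orange post (249,252), white mark from (284,230) to (309,230), i.e. on the robot's left. The scene view agrees. Next I fit the geometry.

```bash
cat >> h.py <<'E'
def geom(prt=True):
    im,d,P=cloud('top'); hsv=cv2.cvtColor(im,cv2.COLOR_RGB2HSV)
    return im,d,P,hsv
E
python3 - <<'E'
from h import *
from scipy.optimize import least_squares
for cam in('top','scene'):
    im,d,P=cloud(cam); hsv=cv2.cvtColor(im,cv2.COLOR_RGB2HSV)
    reg=(abs(P[...,0]-565)<200)&(abs(P[...,1]-10)<230)&(d>0)
    z=P[...,2]
    near=np.hypot(P[...,0]-580,P[...,1]+25)<140
    m=reg&near&(z>55)&(z<92)&(hsv[...,0:1].max(-1)>=0)&~((hsv[...,1]>150)&(hsv[...,2]>80))
    zt=np.median(z[m]); m&=abs(z-zt)<6
    cs,_=cv2.findContours(m.astype('u1'),cv2.RETR_EXTERNAL,cv2.CHAIN_APPROX_NONE)
    c=max(cs,key=cv2.contourArea)[:,0]; Q=P[c[:,1],c[:,0],:2]
    r=least_squares(lambda p:np.hypot(*(Q-p[:2]).T)-p[2],[580,-25,120],loss='soft_l1',f_scale=2); print(cam,'disc',np.round(r.x,1),'z',zt)
    cx=r.x[:2]
    red=reg&((hsv[...,0]<6)|(hsv[...,0]>174))&(hsv[...,1]>170)&(z>85)
    print('red',red.sum(),np.round(np.median(P[red],0),1),np.round(P[red].min(0)),np.round(P[red].max(0)))
    org=reg&(abs(hsv[...,0].astype(int)-15)<5)&(hsv[...,1]>170)&(z>96)&(P[...,1]>80)
    print('org',org.sum(),np.round(np.median(P[org],0),1) if org.any() else '')
    wh=m&(hsv[...,1]<50)&(hsv[...,2]>150); W=P[wh][:,:2]-cx
    print('white',wh.sum(),np.round(np.median(P[wh],0),1), 'ang',np.degrees(np.arctan2(*W.mean(0)[::-1])))
    for n,k in(('red',red),('org',org)):
        if k.any():
            v=np.median(P[k],0)[:2]-cx; print(n,np.hypot(*v),np.degrees(np.arctan2(v[1],v[0])))
    base=reg&(z>7)&(z<18)&(hsv[...,1]<60)
    print('baserect',cv2.minAreaRect(P[base][:,:2].astype('f4')))
E
```

```text
top disc [579.5 -35.1 118.5] z 72.47401188167032
red 148 [716.7   3.  100.2] [699. -12.  93.] [731.  18. 105.]
org 59 [526.5 156.8 104.1]
white 49 [578.7  57.5  73. ] ang 90.9483313069335
red 142.3841106796911 15.495808152071621
org 199.02504814955105 105.43639338753054
baserect ((579.19775390625, 22.856109619140625), (299.1941833496094, 388.5623779296875), 15.353021621704102)
scene disc [581.4 -35.9 118.3] z 71.99621643849082
red 123 [723.2   2.9  98.6] [701. -13.  85.] [736.  18. 106.]
org 33 [530.4 156.3 102.8]
white 29 [581.1  43.8  74.3] ang 79.74897769337738
red 146.99284023375174 15.330046151976045
org 198.91598558213386 104.85237350537291
baserect ((582.6619873046875, 21.199737548828125), (303.1856994628906, 389.12158203125), 15.208270072937012)
```

```bash
cat >> h.py <<'E'
C=np.array([580.,-35.4]); YAW=np.radians(15.4)
def shift(p,xyz,yaw):
    """shift in tool axes (cm) to world target from pose p=(x,y,z,yaw), spin deg"""
    d=np.array(xyz,float)-p[:3]; c,s=np.cos(p[3]),np.sin(p[3])
    return [(c*d[0]+s*d[1])/10,(s*d[0]-c*d[1])/10,-d[2]/10,-np.degrees((yaw-p[3]+np.pi)%(2*np.pi)-np.pi)]
def pose(): s=ctrl.read_state(); return np.r_[s['eef_pos'],s['tool_rot'][2]]
def at(a,r=100): return C+r*np.array([np.cos(np.radians(a)),np.sin(np.radians(a))])
def mark(cam,zt=72.5):
    im,d,P=cloud(cam); c=ctrl.calibration(cam); f=240/np.tan(np.radians(c['vfov'])/2)
    E=np.array(c['extrinsics']); v,u=np.mgrid[:480,:640]
    R=np.stack([(u-c['cx'])/f,(v-c['cy'])/f,np.ones(u.shape)],-1)@E[:3,:3].T
    X=E[:3,3]+R*((zt-E[2,3])/R[...,2])[...,None]; q=X[...,:2]-C; r=np.hypot(q[...,0],q[...,1])
    a=np.degrees(np.arctan2(q[...,1],q[...,0]))
    g=im.astype(float).min(-1); w=(r>84)&(r<116)&(g>110)&(abs(P[...,2]-zt)<12)
    W=g*w; z=(W*np.exp(1j*np.radians(a))).sum()
    # print each white cluster
    n,l,st,_=cv2.connectedComponentsWithStats(w.astype('u1'),connectivity=8)
    for i in range(1,n):
        k=l==i
        if k.sum()>=4: t=np.degrees(np.angle((g[k]*np.exp(1j*np.radians(a[k]))).sum())); print(cam,'white',k.sum(),'ang',round(t,2),'platter',round(np.radians(t)-YAW,4),'r',round(r[k].min()),round(r[k].max()))
    return im
E
python3 - <<'E'
from h import *
print(ctrl.finger_overhang); mark('top'); mark('scene'); p=pose(); print(p)
print(np.round(shift(p,[*at(232),150],p[3]),2),at(232))
E
```

```text
25.0
top white 30 ang 91.19 platter 1.3228 r 84 115
scene white 16 ang 90.34 platter 1.3079 r 85 116
[291.90467802 580.77369839 256.34637791   2.67580972]
[-51.45 -51.92  10.63  -0.  ] [ 518.43385247 -114.20107536]
```

{"api": "play_rows", "payload": {"targets": [[1,-3.2,-3.2,0,0],[1,-6.5,-6.5,0,0],[1,-9.7,-9.7,0,0],[1,-13,-13,0,0],[1,-16,-16.2,0,0],[1,-19.3,-19.5,0,0],[1,-22.5,-22.7,0,0],[1,-25.7,-26,0,0],[1,-29,-29.2,0,0],[1,-32,-32.3,0,0]]}}

```text
clock: 1.9
eef_pos: [433.5, 146.5, 256.7]
tool_rot: [3.141, 0.001, 2.675]
force: [0.4, 0.5, 0.4]
width: -0.3
gripper_force: 0.0
```

{"api": "play_rows", "payload": {"targets": [[1,-3.2,-3.2,0,0],[1,-6.5,-6.5,1,0],[1,-9.7,-9.7,2.5,0],[1,-13,-13,4.5,0],[1,-16.3,-16.4,6.5,0],[1,-19.45,-19.62,9,0],[1,-19.45,-19.62,11,0],[1,-19.45,-19.62,12,0],[1,-19.45,-19.62,12,0],[1,-19.45,-19.62,12,0]]}}

```text
clock: 2.9
eef_pos: [518.7, -112.7, 136.9]
tool_rot: [3.141, 0.0, 2.678]
force: [0.7, 0.6, 0.4]
width: 0.2
gripper_force: 0.0
```

```bash
python3 - <<'E'
from h import *
s=ctrl.read_state(); print({k:np.round(v,3) for k,v in s.items()})
print(np.round(shift(pose(),[*at(232),100],2.6758),2))
save(mark('scene')[150:350,180:480].repeat(2,0).repeat(2,1),'s1.png')
E
```

```text
{'clock': np.float64(2.9), 'qpos': array([ 0.12 ,  0.633,  0.063,  1.961, -0.073,  0.55 ,  1.34 ]), 'qd': array([-0.008, -0.017,  0.005, -0.007,  0.001, -0.004,  0.001]), 'tau': array([ 5.3600e-01, -4.8068e+01,  1.6650e+00, -1.1733e+01,  2.0000e-02,
        1.8000e-02, -1.0000e-03]), 'eef_pos': array([ 518.675, -112.681,  136.887]), 'tool_rot': array([3.141, 0.   , 2.678]), 'force': array([0.73 , 0.609, 0.368]), 'torque': array([ 0.013, -0.066,  0.021]), 'gripper_force': np.float64(0.0), 'width': np.float64(0.236)}
[-0.05 -0.15  3.69  0.13]
scene white 16 ang 90.34 platter 1.308 r 85 116
```

View pics/s1.png

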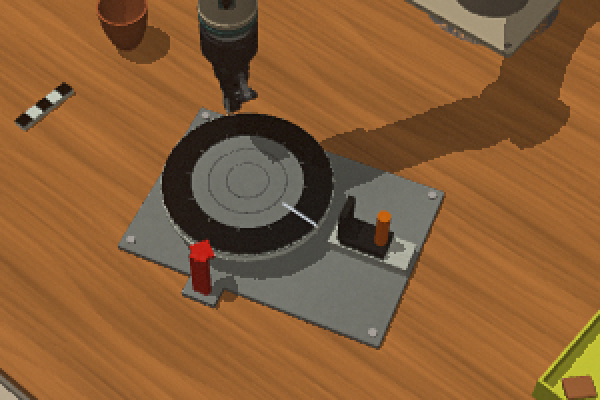

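The closed fingers hover over the near band (crop 238,105); the mark is at crop (300,215). Feeling down next.

{"api": "play_rows", "payload": {"targets": [[1,0,-0.05,0.6,0],[1,-0.05,-0.1,1.4,0],[1,-0.05,-0.15,2.2,0],[1,-0.05,-0.15,2.8,0],[1,-0.05,-0.15,3.1,0],[1,-0.05,-0.15,3.3,0],[1,-0.05,-0.15,3.3,0]]}}

```text
clock: 3.65
eef_pos: [518.0, -115.8, 103.0]
tool_rot: [-3.141, -0.0, 2.676]
force: [-0.3, -0.1, 0.3]
width: -0.2
gripper_force: 0.0
```

{"api": "play_rows", "payload": {"targets": [[1,0,0,0.05,0],[1,0,0,0.1,0],[1,0,0,0.15,0],[1,0,0,0.2,0],[1,0,0,0.25,0],[1,0,0,0.3,0],[1,0,0,0.35,0],[1,0,0,0.4,0],[1,0,0,0.4,0]]}}

```text
clock: 4.55
eef_pos: [518.1, -115.7, 99.2]
tool_rot: [-3.142, -0.0, 2.676]
force: [0.2, 0.5, 0.3]
width: 0.1
gripper_force: 0.0
```

{"api": "play_rows", "payload": {"targets": [[1,0,0,0.04,0],[1,0,0,0.08,0],[1,0,0,0.12,0],[1,0,0,0.16,0],[1,0,0,0.2,0],[1,0,0,0.2,0]]}}

```text
clock: 5.15
eef_pos: [518.1, -115.7, 97.2]
tool_rot: [-3.142, -0.0, 2.676]
force: [1.0, -0.7, 0.6]
width: 0.2
gripper_force: 0.0
```

{"api": "play_rows", "payload": {"targets": [[1,0,0,0.03,0],[1,0,0,0.06,0],[1,0,0,0.09,0],[1,0,0,0.12,0],[1,0,0,0.15,0],[1,0,0,0.15,0]]}}

```text
clock: 5.75
eef_pos: [518.2, -115.8, 95.8]
tool_rot: [-3.142, 0.0, 2.676]
force: [0.1, -0.1, 1.1]
width: -0.2
gripper_force: 0.6
```

{"api": "play_rows", "payload": {"targets": [[1,0,0,0.03,0],[1,0,0,0.06,0],[1,0,0,0.1,0],[1,0,0,0.1,0],[1,0,0,0.1,0]]}}

```text
clock: 6.25
eef_pos: [518.1, -115.9, 94.9]
tool_rot: [-3.141, -0.0, 2.676]
force: [-0.8, 0.1, 3.0]
width: -0.0
gripper_force: 1.4
```

```bash
python3 - <<'E'
from h import *
for i in range(3):
    ctrl.get_image('top'); s=ctrl.read_state(); print(np.round(s['force'],2),np.round(s['eef_pos'],2))
E
```

```text
[-0.32 -0.88  4.22] [ 518.07 -115.94   94.84]
[-0.34 -0.61  2.55] [ 518.12 -115.9    94.84]
[-0.15 -1.47  3.19] [ 518.13 -115.9    94.85]
```

```bash
python3 - <<'E'
from h import *
p=np.r_[*at(232.4,101.5),0,2.6758]
for k in (.5,2,4.5,7.5,10.5,13.5,16.5,19.5,22,24,25): print(k,np.round(shift(p,[*at(232.4-k,101.5),0],p[3]-np.radians(k)),2))
E
```

```text
0.5 [ 0.09  0.02 -0.    0.5 ]
2 [ 0.35  0.07 -0.    2.  ]
4.5 [ 0.78  0.18 -0.    4.5 ]
7.5 [ 1.28  0.34 -0.    7.5 ]
10.5 [ 1.78  0.52 -0.   10.5 ]
13.5 [ 2.27  0.72 -0.   13.5 ]
16.5 [ 2.75  0.96 -0.   16.5 ]
19.5 [ 3.22  1.21 -0.   19.5 ]
22 [ 3.59  1.45 -0.   22.  ]
24 [ 3.89  1.64 -0.   24.  ]
25 [ 4.03  1.75 -0.   25.  ]
```

{"api": "play_rows", "payload": {"targets": [[1,0,0,0.03,0],[1,0,0,0.06,0],[1,0,0,0.08,0],[1,0,0,0.08,0]]}}

```text
clock: 6.8
eef_pos: [518.1, -116.0, 94.1]
tool_rot: [-3.141, -0.0, 2.676]
force: [-2.2, -1.5, 3.9]
width: 0.3
gripper_force: 2.1
```

{"api": "play_rows", "payload": {"targets": [[1,0.35,0.07,0.01,2],[1,0.78,0.18,0.02,4.5],[1,1.28,0.34,0.02,7.5],[1,1.78,0.52,0.02,10.5],[1,2.27,0.72,0.02,13.5],[1,2.75,0.96,0.02,16.5],[1,3.22,1.21,0.02,19.5],[1,3.59,1.45,0.02,22],[1,3.89,1.64,0.02,24],[1,4.03,1.75,0.02,25]]}}

```text
clock: 7.8
eef_pos: [490.0, -81.8, 93.9]
tool_rot: [3.141, 0.0, 2.238]
force: [-1.2, -1.7, 5.5]
width: 0.1
gripper_force: 2.2
```

```bash
python3 - <<'E'
from h import *
mark('top'); mark('scene'); s=ctrl.read_state(); print(np.round(s['force'],2)); p=pose(); v=p[:2]-C; print(p,np.hypot(*v),np.degrees(np.arctan2(v[1],v[0]))%360)
E
```

```text
top white 32 ang 66.89 platter 0.8988 r 84 116
scene white 16 ang 65.22 platter 0.8695 r 84 114
[-0.38 -1.54  4.37]
[489.98616277 -81.69180879  93.82619384   2.23938539] 101.2196742419152 207.21559720944316
```

{"api": "play_rows", "payload": {"targets": [[1,0.35,0.07,0,2],[1,0.78,0.18,0,4.5],[1,1.28,0.34,0,7.5],[1,1.78,0.52,0,10.5],[1,2.27,0.72,0,13.5],[1,2.75,0.96,0,16.5],[1,3.22,1.21,0,19.5],[1,3.59,1.45,0,22],[1,3.89,1.64,0,24],[1,4.03,1.75,0,25]]}}

```text
clock: 8.9
eef_pos: [478.8, -39.1, 93.7]
tool_rot: [3.141, -0.0, 1.802]
force: [-0.6, -2.1, 5.1]
width: -0.2
gripper_force: 2.2
```

```bash
python3 - <<'E'
from h import *
mark('top'); mark('scene'); s=ctrl.read_state(); print(np.round(s['force'],2)); p=pose(); v=p[:2]-C; print(p,np.hypot(*v),np.degrees(np.arctan2(v[1],v[0]))%360)
E
```

```text
top white 27 ang 41.88 platter 0.4621 r 84 115
scene white 10 ang 39.86 platter 0.4268 r 86 114
[ 1.23 -0.23  4.21]
[478.82065638 -39.10250869  93.7659574    1.80327713] 101.24706487855067 182.09571934085656
```

{"api": "play_rows", "payload": {"targets": [[1,0.35,0.07,0,2],[1,0.78,0.18,0,4.5],[1,1.28,0.34,0,7.5],[1,1.78,0.52,0,10.5],[1,2.27,0.72,0,13.5],[1,2.75,0.96,0,16.5],[1,3.22,1.21,0,19.5],[1,3.59,1.45,0,22],[1,3.89,1.64,0,24],[1,4.03,1.75,0,25]]}}

```text
clock: 10.0
eef_pos: [486.8, 3.9, 93.8]
tool_rot: [3.141, 0.0, 1.365]
force: [-0.1, -1.8, 4.2]
width: -0.2
gripper_force: 2.1
```

```bash
python3 - <<'E'
from h import *
im=mark('top'); sc=mark('scene'); s=ctrl.read_state(); print(np.round(s['force'],2)); p=pose(); v=p[:2]-C; print(p,np.hypot(*v),np.degrees(np.arctan2(v[1],v[0]))%360)
a=cv2.resize(im[145:275,270:400],(520,520),interpolation=0); b=cv2.resize(sc[195:295,250:315],(260,400),interpolation=0)
o=np.zeros((520,790,3),'u1'); o[:,:520]=a; o[:400,530:]=b; save(o,'c1.png')
E
```

```text
top white 28 ang 16.74 platter 0.0234 r 84 114
scene white 17 ang 14.89 platter -0.0089 r 84 114
[-0.3  -1.53  4.  ]
[486.7212622    3.95628517  93.75814136   1.36681786] 101.2414939996 157.12408345207965
```

View pics/c1.png

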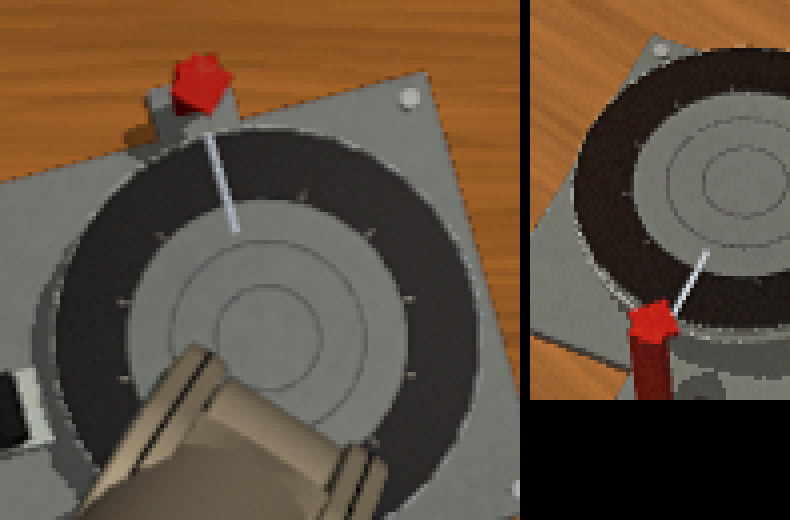

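The mark (crop 209,133 to 236,230) points at the red arrowhead in both views; the residual is about 1°. I'll refine the axis centre and base yaw from the unobstructed first picture.

```bash
python3 - <<'E'
from h import *
from scipy.optimize import least_squares
def plane(cam,z):
    c=ctrl.calibration(cam); f=240/np.tan(np.radians(c['vfov'])/2); E=np.array(c['extrinsics'])
    return lambda uv:(lambda R:(E[:3,3]+R*((z-E[2,3])/R[:,2])[:,None])[:,:2])(np.c_[(uv[:,0]-c['cx'])/f,(uv[:,1]-c['cy'])/f,np.ones(len(uv))]@E[:3,:3].T)
for cam in('top','scene'):
    im=cv2.imread(f'pics/{cam}0.png'); g=cv2.GaussianBlur(im.max(-1).astype('f4'),(3,3),0)
    c=ctrl.calibration(cam); f=240/np.tan(np.radians(c['vfov'])/2); E=np.array(c['extrinsics'])
    # inner edge of band r=80: radial profile in world plane
    def uv(X,z):
        q=(np.c_[X,np.full(len(X),z)]-E[:3,3])@E[:3,:3]; return (q[:,:2]/q[:,2:]*f+[c['cx'],c['cy']]).astype('f4')
    rr=np.arange(68,92,.25); pts=[]
    for a in np.arange(0,360,3):
        X=C+rr[:,None]*[np.cos(np.radians(a)),np.sin(np.radians(a))]
        w=uv(X,72.); pr=cv2.remap(g,w[None,:,0],w[None,:,1],1)[0]
        pts.append(X[np.argmin(np.gradient(cv2.GaussianBlur(pr[None],(1,9) if 0 else (9,1),0)[0]))])
    pts=np.array(pts); r=least_squares(lambda p:np.hypot(*(pts-p[:2]).T)-p[2],[*C,80],loss='soft_l1',f_scale=.7)
    print(cam,'ring',np.round(r.x,2)); c0=r.x[:2]
    hsv=cv2.cvtColor(im,cv2.COLOR_BGR2HSV); v,u=np.mgrid[:480,:640]
    o=(abs(hsv[...,0].astype(int)-14)<6)&(hsv[...,1]>170)&(hsv[...,2]>150)
    res=ctrl.calibration
    W=plane(cam,72.)(np.c_[u.ravel(),v.ravel()].astype(float)).reshape(480,640,2)-c0
    R=np.hypot(W[...,0],W[...,1]); k=(R>66)&(R<116)&(im.min(-1)>115)&(W[...,1]>0)&(abs(W[...,0])<25)
    Q=W[k]; vx=np.linalg.svd(Q-Q.mean(0))[2][0]; vx*=np.sign(vx[1])
    print(' mark start: mean',np.degrees(np.arctan2(*Q.mean(0)[::-1])),'dir',np.degrees(np.arctan2(vx[1],vx[0])),k.sum())
    # base yaw from plate long edges at z=12: white carriage/plate minAreaRect via grey mask
for cam in('top','scene'):
    im,d,P=cloud(cam)
E
python3 - <<'E'
from h import *
im=cv2.imread('pics/top0.png'); g=cv2.cvtColor(im,cv2.COLOR_BGR2GRAY)
hsv=cv2.cvtColor(im,cv2.COLOR_BGR2HSV); m=((hsv[...,1]<70)|(hsv[...,2]<60)).astype('u1'); m[:155]=0;m[320:]=0;m[:,:210]=0;m[:,412:]=0
m=cv2.morphologyEx(m,cv2.MORPH_OPEN,np.ones((9,9)))
c=max(cv2.findContours(m,0,1)[0],key=cv2.contourArea); print(cv2.minAreaRect(c))
c=c[:,0]
h=cv2.convexHull(c)[:,0]; print(h.tolist())
E
```

```text
top ring [579.13 -34.44  77.91]
 mark start: mean 90.65564105870254 dir 90.90833147445926 50
scene ring [580.76 -36.91  77.69]
 mark start: mean 91.0078928173366 dir 91.48358315227289 26
((310.47894287109375, 235.3970947265625), (120.57038879394531, 166.73617553710938), 74.60444641113281)
[[376, 165], [377, 167], [381, 180], [395, 229], [404, 261], [404, 272], [401, 273], [332, 292], [266, 310], [254, 313], [246, 313], [245, 311], [244, 308], [224, 230], [223, 226], [220, 213], [220, 204], [310, 173], [366, 165]]
```

{"api": "play_rows", "payload": {"targets": [[1,0,0,-0.05,0],[1,0,0,-0.12,0],[1,0,0,-0.2,0],[1,0,0,-0.4,0],[1,0,0,-0.9,0],[1,0,0,-2,0],[1,0,0,-4,0],[1,0,0,-6.5,0],[1,0,0,-7,0],[1,0,0,-7,0]]}}

```text
clock: 11.2
eef_pos: [487.0, 4.0, 164.9]
tool_rot: [3.14, -0.001, 1.367]
force: [-0.1, 0.3, -0.3]
width: -0.1
gripper_force: 0.0
```

```bash
sed -i 's/^C=.*/C=np.array([580.,-35.6]); YAW=np.radians(15.4)/' h.py; python3 - <<'E'
import h
from h import *
h.C=np.array([579.1,-34.4]); mark('top'); h.C=np.array([580.8,-36.9]); mark('scene')
p=pose(); print(p); b=np.radians(105.4)
t=np.array([527.5,156.5])+75*np.array([np.cos(b),np.sin(b)]); print(t,np.round(shift(p,[*t,165],b),2))
E
```

```text
top white 29 ang 15.87 platter 0.0081 r 84 115
scene white 14 ang 15.75 platter 0.006 r 86 114
[486.0366375    4.03418538 163.49142586   1.3671654 ]
[507.58329119 228.80715532] [ 22.45  -2.44  -0.15 -27.07]
```

Platter ≈ 0.007 rad with both cameras. On to the brake.

{"api": "play_rows", "payload": {"targets": [[1,2.5,-0.3,0,-4],[1,6,-0.7,0,-8],[1,10,-1.1,0,-12],[1,14,-1.5,0,-16],[1,17.5,-1.9,0,-20],[1,20,-2.2,0,-24],[1,22,-2.4,0,-27],[1,22.45,-2.44,0,-27],[1,22.45,-2.44,0,-27]]}}

```text
clock: 12.2
eef_pos: [508.1, 227.8, 163.5]
tool_rot: [-3.141, 0.001, 1.837]
force: [-0.1, 0.3, 0.4]
width: 0.1
gripper_force: 0.0
```

{"api": "play_rows", "payload": {"targets": [[1,0,0,1,0],[1,0,0,3,0],[1,0,0,5.5,0],[1,0,0,7,0],[1,0,0,7.2,0],[1,0,0,7.2,0]]}}

```text
clock: 12.8
eef_pos: [508.1, 226.8, 91.4]
tool_rot: [-3.14, 0.001, 1.836]
force: [-0.8, 1.0, -0.4]
width: -0.0
gripper_force: 0.0
```

```bash
python3 - <<'E'
from h import *
p=pose(); print(p); b=np.radians(105.4)
for k in (25,-2): t=np.array([527.5,156.5])+k*np.array([np.cos(b),np.sin(b)]); print(t,np.round(shift(p,[*t,92],b),2))
im,_=ctrl.get_image('scene'); save(cv2.resize(im[200:320,300:460],(640,480),interpolation=0),'b1.png')
E
```

```text
[508.07564216 226.83306033  91.44743244   1.83558192]
[520.86109706 180.60238511] [-4.8   0.02 -0.06 -0.23]
[528.03111223 154.57180919] [-7.5   0.03 -0.06 -0.23]
```

View pics/b1.png

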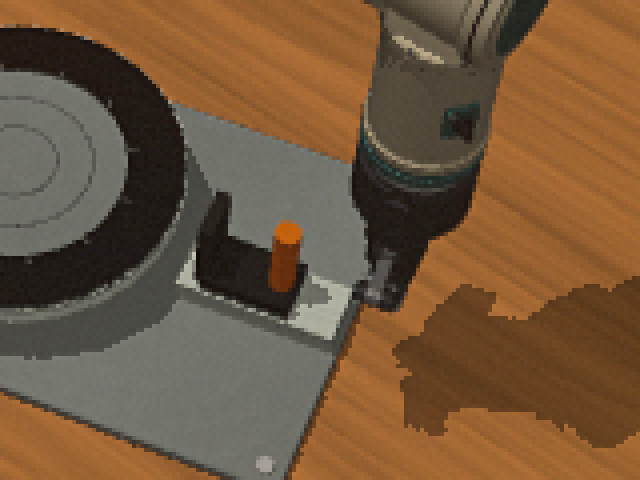

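The fingertips (crop 380,290) stand outside the orange post (287,260), in line with it. Pushing now.

{"api": "play_rows", "payload": {"targets": [[1,-1,0,0,0],[1,-2.2,0,0,0],[1,-3.4,0,0,0],[1,-4.4,0,0,0],[1,-4.9,0,0,0],[1,-5.3,0,0,0],[1,-5.7,0,0,0],[1,-6.1,0,0,0],[1,-6.4,0,0,0],[1,-6.4,0,0,0]]}}

```text
clock: 13.85
eef_pos: [524.9, 167.1, 91.8]
tool_rot: [-3.141, -0.001, 1.838]
force: [-1.4, 2.7, 1.8]
width: 0.1
gripper_force: 1.7
```

{"api": "play_rows", "payload": {"targets": [[1,-0.2,0,0,0],[1,-0.4,0,0,0],[1,-0.6,0,0,0],[1,-0.8,0,0,0],[1,-0.9,0,0,0],[1,-0.9,0,0,0]]}}

```text
clock: 14.45
eef_pos: [527.5, 157.6, 91.8]
tool_rot: [3.141, 0.0, 1.838]
force: [-1.7, 3.1, 1.1]
width: 0.1
gripper_force: 1.6
```

{"api": "play_rows", "payload": {"targets": [[1,-0.1,0,0,0],[1,-0.2,0,0,0],[1,-0.3,0,0,0],[1,-0.4,0,0,0],[1,-0.4,0,0,0]]}}

```text
clock: 14.95
eef_pos: [528.4, 154.5, 91.8]
tool_rot: [-3.142, -0.001, 1.838]
force: [-1.0, 4.5, 3.2]
width: 0.3
gripper_force: 2.4
```

```bash
python3 - <<'E'
import h
from h import *
h.C=np.array([579.1,-34.4]); mark('top'); h.C=np.array([580.8,-36.9]); mark('scene')
im,d,P=cloud('scene'); hsv=cv2.cvtColor(im,cv2.COLOR_RGB2HSV); z=P[...,2]
o=(abs(P[...,0]-540)<60)&(abs(P[...,1]-140)<60)&(abs(hsv[...,0].astype(int)-15)<5)&(hsv[...,1]>170)&(z>96)
q=np.median(P[o],0); print(o.sum(),q,np.hypot(*(q[:2]-h.C)),'start 198.9+',np.hypot(530.4-580.8,156.3+36.9)); print(pose(),ctrl.read_state()['force'])
E
```

```text
top white 29 ang 15.86 platter 0.0081 r 84 115
scene white 14 ang 15.74 platter 0.006 r 86 114
20 [537.54757086 132.6348184  104.14266578] 174.9652173381226 start 198.9+ 199.6657206432792
[528.37483168 154.50109182  91.79968803   1.83825368] [-2.14672101  4.35251594  3.69911767]
```

{"api": "play_rows", "payload": {"targets": [[1,-0.07,0,0,0],[1,-0.14,0,0,0],[1,-0.2,0,0,0],[1,-0.2,0,0,0]]}}

```text
clock: 15.5
eef_pos: [528.4, 154.3, 91.8]
tool_rot: [-3.141, -0.003, 1.84]
force: [-2.6, 8.1, 4.2]
width: 0.1
gripper_force: 4.3
```

The tool stopped while the force rose, so the shoe is home. Retreating.

{"api": "play_rows", "payload": {"targets": [[1,0.2,0,0,0],[1,0.5,0,0,0],[1,1.2,0,0,0],[1,3,0,0,0],[1,6,0,0,0],[1,9,0,0,0],[1,9,0,-4,0],[1,9,0,-8,0],[1,9,0,-12,0],[1,9,0,-12,0]]}}

```text
clock: 16.5
eef_pos: [508.7, 239.3, 216.6]
tool_rot: [3.132, -0.0, 1.837]
force: [1.5, 0.1, 0.3]
width: 0.0
gripper_force: 0.0
```

```bash
python3 - <<'E'
import h
from h import *
h.C=np.array([579.1,-34.4]); mark('top'); h.C=np.array([580.8,-36.9]); im=mark('scene')
im,d,P=cloud('scene'); hsv=cv2.cvtColor(im,cv2.COLOR_RGB2HSV); z=P[...,2]
o=(abs(P[...,0]-540)<60)&(abs(P[...,1]-140)<60)&(abs(hsv[...,0].astype(int)-15)<5)&(hsv[...,1]>170)&(z>96)
q=np.median(P[o],0); print(o.sum(),q,np.hypot(*(q[:2]-h.C))); print(pose(),ctrl.read_state()['force'])
save(cv2.resize(im[195:315,240:400],(640,480),interpolation=0),'e1.png')
E
```

```text
top white 29 ang 15.87 platter 0.0081 r 84 115
scene white 14 ang 15.74 platter 0.006 r 86 114
36 [537.01584774 135.52166843 102.8586653 ] 177.89402387993377
[504.71854181 238.75960753 211.21501492   1.8377187 ] [-0.21316239  0.44891533  0.02841471]
```

View pics/e1.png

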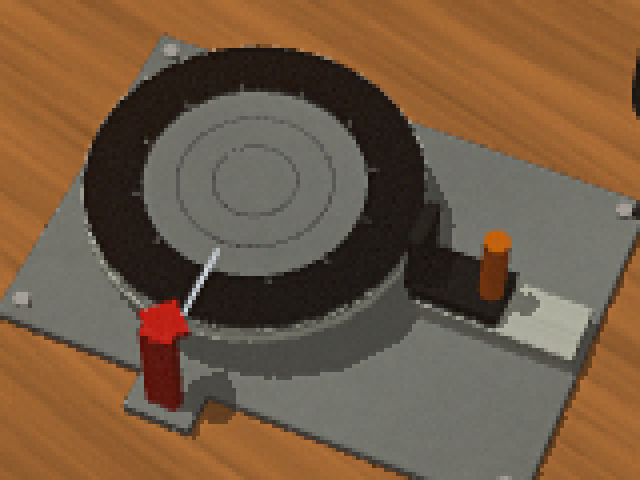

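The shoe (crop 420,235) is against the rim, about 22 mm in. The mark points at the red pointer (180,310), and the gripper is away.

```bash
python3 -c "
from cell import ctrl
print(ctrl.finish_job())"
```

```text
the job is handed in; nothing more can be done
None
```

The job is handed in (no verdict came back): the cameras put the white mark about 0.01 rad from the pointer, the brake is pushed home (about 22 mm), the gripper is clear, and the measured force on the disc stayed near 5 N.

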